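Put the sharpening stones away and close the case

ROBOT

A 7-joint arm with a two-finger parallel gripper is mounted at the origin on the work surface. World frame = base frame: x ahead of the robot, y to its left, z up, the work surface at z = 0. Lengths are in m, angles in rad, forces in N, time in s.
With the tool pointing down it reaches from about 0.425 to 0.825 m from the base axis. Payload 3.6 kg.
Tool frame: the origin (TCP) lies where the fingers leave the gripper's body, on its centre line; the fingertips stand 73 mm ahead of it and the grasp point (between the pads) lies 54 mm ahead of it; z points along the fingers, y is the line along which they close (so a half turn about z gives the same grasp; the last joint's range is limited). The gripper opens to 85 mm and grips with 20 to 120 N. Pads are 22 mm wide; open, the fingers measure 114 mm over their backs; the gripper's body (76 mm by 85 mm) begins 54 mm behind the grasp point. The pads swing forward as they close: fully open they stand 13 mm farther back than shut.
Start: joints at [1.304, 0.615, -0.013, 1.423, 0.008, 1.103, -0.04], TCP at [0.154, -0.631, 0.304] pointing down, gripper open.
Joint ranges: [-3.12, 3.12], [-0.3, 2.06], [-1.34, 1.32], [0.26, 2.42], [-1.36, 4.5], [0.01, 1.98], [-2.84, 2.84]. Speed limits (rad/s): [2.79, 2.79, 3.14, 3.14, 3.14, 3.14, 3.14].

INTERFACE

Orientations are given as a unit quaternion [x, y, z, w].
In Python, from station import arm, snapshot, camera_info, ticket gives the robot as it stands. Calls block until the motion is done:
- arm.movep(position, orientation): joint-space move of the TCP to a pose.
- arm.line_to(position, velocity=0.15, ori=None): straight line of the TCP; ori=None keeps the orientation; velocity is the mean speed in m/s.
- arm.move_j(angles): joint-space move.
- arm.move_gripper(opening, effort=None): opening from 0.0 (shut) to 1.0 (fully open); effort is the grip in N (None keeps the last); returns when the fingers have stopped.
- arm.pause(seconds).
- arm.ik(position, orientation): joint angles nearest the present ones, or None.
- snapshot(name): name is "side" or "top"; returns the picture (400x640x3 uint8, blue, green, red); there is no depth.
- camera_info(name): a dict with "fx", "fy", "cx", "cy" (pixels), "dist_coeffs" ([k1, k2, p1, p2, k3] as OpenCV has them; the pictures are not rectified), "R" (3x3) and "t" (3): a world point X has camera coordinates R X + t. Camera axes: x right, y down, z forward; pixel columns grow to the right and rows downward; lengths in m; the calibration is good to about 2 mm. A picture is of the moment at which its call begins. camera_info takes no time and is no camera call.
A pose or a line that the arm cannot do raises arm.MotionError and nothing moves.
- ticket.finish_job(): hands the job in; it is judged then, once.
Readings, each from a call of its own:
- arm.read_time(): time.
- arm.read_joint_positions(): joint angles.
- arm.read_dq(): joint speeds.
- arm.read_effort(): joint torques, N m.
- arm.read_tool_pos(): TCP position.
- arm.read_eef_rot(): TCP orientation.
- arm.read_ft_force(): force on the tool from outside, world axes, zero at the start.
- arm.read_wrist_torque(): the same for the moment, N m.
- arm.read_opening(): opening from 0.0 (shut) to 1.0 (fully open).
- arm.read_finger_force(): force on a finger pad.
Only numpy, scipy, OpenCV 4.12 (cv2) and the standard library are available. Lean on these libraries where they do the work, as an engineer would, in place of code of your own. Each camera call takes 0.05 s, during which the arm holds its last target. There are 200 camera calls.

TASK

Sharpening is done for today: put the three stones back into the wooden case, each lying flat in the recess of its own shape, then shut the lid fully and fold the brass clasp down flat against the front of the case. The stones are brittle, so set them down rather than drop them, don't let the lid slam, and leave everything else on the bench where it is.

Things in the scene. Friction and masses are not known exactly. Their poses are not given: they have to be found in the camera images.
- case: dark wooden stone case, fixed, on the 3 mm mat. Base 240 (x) x 136 (y) x 34 mm, flat top, 58 high with the lid shut; origin at the centre of its underside. Lid hinge along x on the +y side, clasp on the -y side (front). Three blue-lined recesses in the top, 12 deep, 2.5 mm wider all round than their stones: 45 x 105, 29 x 81 (long along y), round 61. A seated stone stands 14 mm proud
- seat_bench (a point): where the centre of the bench stone lies when seated in the rectangular recess nearest the case's -x end (78 mm from the middle); axes as case
- seat_slip (a point): where the centre of the slip stone lies when seated in the narrow recess near the middle; axes as case
- seat_round (a point): where the centre of the round stone lies when seated in the round recess towards the case's +x end; axes as case
- case_hinge (a point): middle of the lid's hinge axis, on the base's top edge at +y; axes as case
- lid (a joint): opening angle of the lid in rad: 0 shut, 1.57 upright, starts 1.55 to 1.8. The lid is a shallow tray 240 x 136 x 24 mm (walls 8, top 6, hollow 18 deep), 0.22 kg. Its stiff hinge holds it at any angle; about 3 to 5 N near its free edge move it
- lid_edge (a point): on the lid: middle of the free edge of its outer (top) face, 136 mm from the hinge axis along the lid and 24 mm to the outer side; axes as case when shut
- clasp (a joint): angle of the clasp's flap relative to the lid, in rad: 0 folded flat down against the front, 1.57 standing straight out from the front, starts 0.9 to 1.6. Its stiff pivot holds it at any angle; about 1 N at the tip moves it
- clasp_pivot (a point): middle of the clasp's pivot on the lid's front face: 4 mm out from the face, 14 mm above the lid's lower edge (48 mm above the case's underside when shut); axes as the lid
- clasp_tip (a point): middle of the free end of the clasp's flap, a brass plate 30 wide, 3 thick, reaching 30 mm from the pivot
- bench_stone: large rectangular sharpening stone, grey below and rust-brown above, 40 (x) x 100 (y) x 26 mm high, about 0.24 kg, origin at its centre (13 mm above its underside)
- slip_stone: narrow cream-white stone, 24 (x) x 76 (y) x 26 mm high, about 0.11 kg, origin at its centre (13 mm above its underside)
- round_stone: round stone, dark grey-blue below and light blue above, diameter 56, 26 mm high, about 0.15 kg, origin at its centre (13 mm above its underside)
- board: pale wooden bench hook on which the stones start, does not slide: 320 (x) x 210 (y) x 18 mm, with a fence 30 mm wide and 22 mm high across its top at the +x end; origin at the centre of its underside. It and the case stand side by side on the mat, either one to the left
- honing_guide: small aluminium roller guide among the stones on the board, 36 x 60 x 23 mm, origin at the centre of its underside; leave alone
- mug: red mug beyond the case's +x end, 80 mm across, 85 high, handle at its +y; origin at the centre of its underside; leave alone
- pen: marker pen lying on the mat at the case's -x end, 120 (y) x 13 mm; leave alone
- oil_bottle: small amber oil bottle with white cap beyond the board's fence, 38 mm across, 88 high; origin at the centre of its underside; leave alone
- graver: graver with wooden handle lying at the board's -x end, 120 (y) x 27 x 26 mm; leave alone
- brayer: ink roller with red handle to the right, 150 (x) x 76 x 32 mm; leave alone
- print_block: carved printing block to the left, 100 (x) x 70 (y) x 24 mm; leave alone
- jar: glass jar with white lid at the far middle, 60 mm across, 65 high; origin at the centre of its underside; leave alone

How it is judged:
On the way, in this order (a step that is already met when the one before it is completed fails the run):
1. all three stones lie seated in their matching recesses (distance between bench_stone and seat_bench below 0.005 m and angle between the z axis of each of bench_stone, slip_stone, round_stone and the z axis of case, either way round below 0.1 rad and distance between slip_stone and seat_slip below 0.005 m and distance between round_stone and seat_round below 0.005 m), for 0.2 s.
2. the lid is shut (value of joint lid below 0.03 rad), for 0.2 s.
3. the clasp is folded down (value of joint clasp below 0.12 rad), for 0.2 s.
At the end, for the whole second after the job is handed in: each stone rests in its own recess, its centre within 5 mm of its seat and flat to within 0.1 rad; the lid is shut to within 0.03 rad; the clasp is folded down to within 0.12 rad (all of step 1 and value of joint lid below 0.03 rad and value of joint clasp below 0.12 rad and linear speed of each of bench_stone, slip_stone, round_stone below 0.02 m/s); the robot touches nothing.
It fails at once if a stone is dropped (falls faster than 0.7 m/s while not in the fingers) ((linear speed of bench_stone above 0.7 m/s and contact force between the fingers and bench_stone below 0.3 N) or (linear speed of slip_stone above 0.7 m/s and contact force between the fingers and slip_stone below 0.3 N) or (linear speed of round_stone above 0.7 m/s and contact force between the fingers and round_stone below 0.3 N)).
It fails at once if the lid slams shut (closes faster than 2 rad/s over its last 0.3 rad) (velocity of joint lid below -2 rad/s and value of joint lid below 0.3 rad).
It fails at once if another thing on the bench is shifted by more than 30 mm (distance of any of honing_guide, mug, pen, oil_bottle, graver, brayer, print_block, jar from where it was at the start of the episode above 0.03 m).
It also fails if it takes over 72 s, if anything falls off the work surface, if the arm or the gripper's body presses on something with over 40 N, if the wrist force passes 120 N, or if a joint passes its speed limit or range.

## Working session

There is one attempt and no reset: what is moved stays moved. The work goes in short steps, each a Python script; the robot and the scene stay as the last script left them, time stands still between calls to the robot, and variables do not carry over. Pictures are saved under pics/ and viewed, at most 10 in all, crops included, and the job is handed in when it is done.

```bash
mkdir -p pics; ls; python3 - <<'E'
from station import *
import cv2,numpy as np
np.set_printoptions(precision=4,suppress=True)
for n in("side","top"):
    im=snapshot(n);cv2.imwrite(f"pics/{n}0.png",im)
    c=camera_info(n);print(n,c,"pos",-np.array(c["R"]).T@np.array(c["t"]))
print(arm.read_tool_pos(),arm.read_eef_rot(),arm.read_time())
E
```

```text
pics
side {'fx': 515.8542370977448, 'fy': 515.8542370977448, 'cx': 317.71159520882856, 'cy': 198.3634383198172, 'dist_coeffs': array([-0.0367,  0.    ,  0.    ,  0.    ,  0.    ]), 'R': array([[-0.7159, -0.6982,  0.001 ],
       [-0.3733,  0.3816, -0.8456],
       [ 0.59  , -0.6058, -0.5338]]), 't': array([0.4018, 0.2668, 1.025 ])} pos [-0.2175  0.7996  0.7723]
top {'fx': 507.50488972494134, 'fy': 507.50488972494134, 'cx': 318.36605313482136, 'cy': 197.91199795821694, 'dist_coeffs': array([-0.0662,  0.    ,  0.    ,  0.    ,  0.    ]), 'R': array([[-0.0252, -0.9997,  0.0047],
       [-0.9905,  0.0244, -0.1357],
       [ 0.1355, -0.0081, -0.9907]]), 't': array([-0.0023,  0.5886,  1.3823])} pos [ 0.3955 -0.0055  1.4494]
[ 0.1543 -0.6309  0.3028] [ 0.9928  0.1197 -0.0001 -0.0012] 0.1
```

View pics/top0.png

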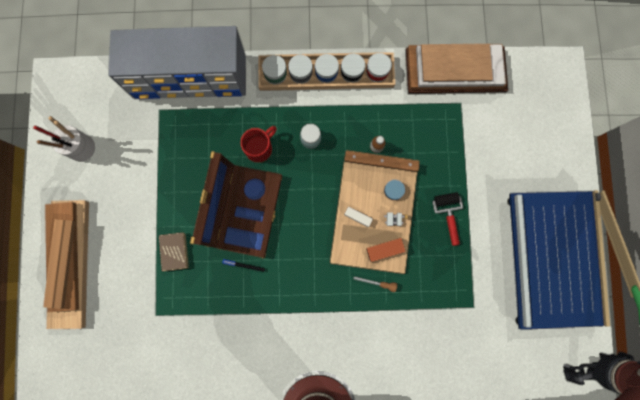

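View pics/side0.png

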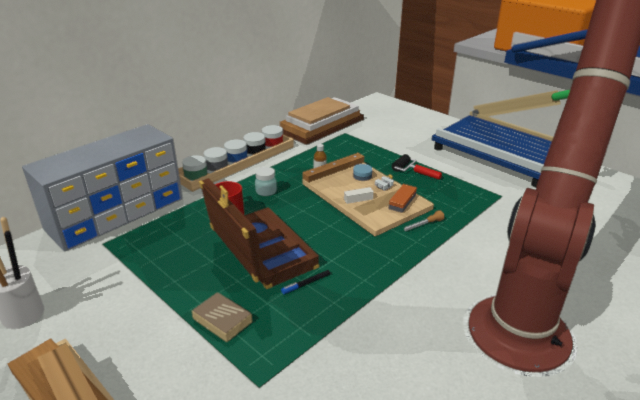

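Top view: the case is centred near (243,210), with the lid to the left (+y) and the recesses at (245,239), (250,214) and (255,188). The board holds the bench stone (386,250), slip stone (360,217) and round stone (395,190), with the guide at (396,219). Next I'll zoom in on both halves.

```bash
python3 - <<'E'
import cv2,numpy as np
t=cv2.imread("pics/top0.png")
a=cv2.resize(t[145:275,190:290],None,fx=4,fy=4,interpolation=cv2.INTER_CUBIC)
b=cv2.resize(t[145:275,325:425],None,fx=4,fy=4,interpolation=cv2.INTER_CUBIC)
im=np.hstack([a,b]);im=cv2.convertScaleAbs(im,alpha=1.6)
cv2.imwrite("pics/z0.png",im)
h=cv2.cvtColor(t,cv2.COLOR_BGR2HSV)
for p in[(245,239),(250,214),(255,188),(386,250),(358,217),(395,190),(272,215),(340,240),(205,165),(388,215)]:
    print(p,h[p[1],p[0]])
E
```

```text
(245, 239) [110 139  81]
(250, 214) [111 136  92]
(255, 188) [112 140  91]
(386, 250) [  8 162 165]
(358, 217) [ 27  22 221]
(395, 190) [ 99  75 152]
(272, 215) [ 14 145  88]
(340, 240) [ 16 102 207]
(205, 165) [ 77 142  72]
(388, 215) [ 56   9 198]
```

View pics/z0.png

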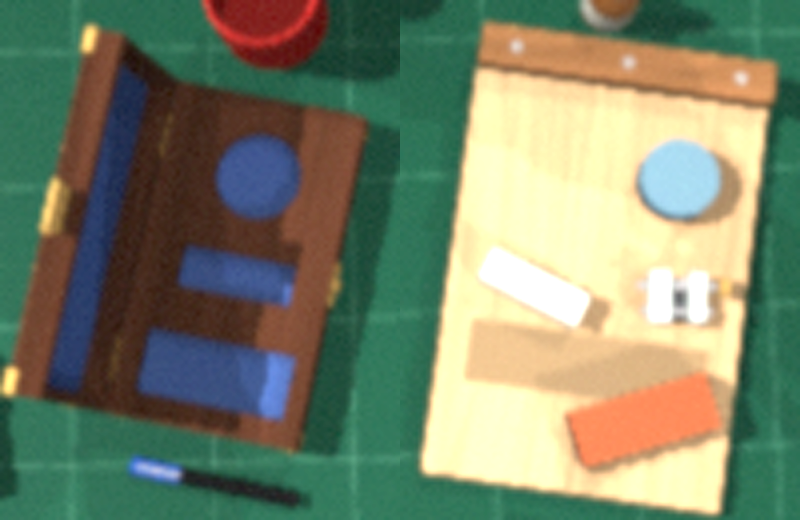

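Clear view: recess centres at about (244,238), (249,214) and (254.5,189), stones well separated. Now I'll measure the centroids by mask and ray casting.

```bash
cat > h.py <<'E'
import cv2,numpy as np
from scipy.spatial.transform import Rotation as Ro
np.set_printoptions(precision=4,suppress=True)
def ray(ci,px,z):
    K=np.array([[ci["fx"],0,ci["cx"]],[0,ci["fy"],ci["cy"]],[0,0,1]])
    p=cv2.undistortPoints(np.float64(px).reshape(-1,1,2),K,ci["dist_coeffs"])[:,0]
    R=np.array(ci["R"]);o=-R.T@np.array(ci["t"])
    d=np.c_[p,np.ones(len(p))]@R
    return (o+d*((z-o[2])/d[:,2:]))[:,:2]
def blob(im,seed,lo,hi,r=40):
    """4x upsampled colour blob containing seed: contour points in original px"""
    x0,y0=seed[0]-r,seed[1]-r
    c=cv2.resize(im[y0:y0+2*r,x0:x0+2*r],None,fx=4,fy=4,interpolation=cv2.INTER_CUBIC)
    m=cv2.inRange(cv2.cvtColor(c,cv2.COLOR_BGR2HSV),np.array(lo),np.array(hi))
    cs,_=cv2.findContours(m,cv2.RETR_EXTERNAL,cv2.CHAIN_APPROX_NONE)
    k=[q for q in cs if cv2.pointPolygonTest(q,(4.*r,4.*r),False)>=0][0][:,0]
    return (k+.5)/4-.5+[x0,y0]
def fit(w):
    """world contour -> rect centre, long-axis yaw, long, short (mm scale inside)"""
    (c,s,a)=cv2.minAreaRect(np.float32(w*1000))
    M=cv2.moments(np.float32(w*1000));g=np.array([M['m10'],M['m01']])/M['m00']/1000
    if s[0]<s[1]: a+=90
    yaw=np.deg2rad(a)
    return np.array(c)/1000,g,yaw,max(s),min(s)
E
python3 - <<'E'
from h import *
from station import camera_info
blue=([100,60,40],[125,255,255]);rust=([0,120,60],[14,255,255]);wh=([0,0,185],[180,48,255]);rb=([88,40,80],[110,140,255])
T=cv2.imread("pics/top0.png");S=cv2.imread("pics/side0.png")
ct,cs=camera_info("top"),camera_info("side")
for n,s,col,z in[("Rbench",(243,238),blue,.037),("Rslip",(249,214),blue,.037),("Rround",(254,189),blue,.037),
  ("bench",(386,250),rust,.047),("slip",(358,216),wh,.047),("round",(395,190),rb,.047)]:
    print(n,*fit(ray(ct,blob(T,s,*col),z)))
for n,s,col,z in[("bench",(403,195),rust,.047),("slip",(359,194),wh,.047),("round",(362,169),rb,.047)]:
    try: print("side",n,*fit(ray(cs,blob(S,s,*col,r=30),z)))
    except Exception as e: print(n,e)
# board and lid/case corners by zoom pixel estimate (top)
z=lambda x,y:(x/4-.375+190,y/4-.375+145)
print("case front edge",ray(ct,[z(367,122),z(300,448)],.037))
E
```

```text
Rbench [0.481  0.1941] [0.4812 0.1945] 1.3508208186510056 105.12135314941406 45.85957336425781
Rslip [0.5495 0.179 ] [0.5496 0.1796] 1.3609730550424965 79.86487579345703 29.26744270324707
Rround [0.6197 0.164 ] [0.6194 0.1636] 3.1170168698924874 58.4463005065918 57.939720153808594
bench [ 0.4393 -0.199 ] [ 0.4393 -0.1991] 1.8334743247271768 104.00677490234375 44.35458755493164
slip [ 0.5338 -0.126 ] [ 0.5337 -0.126 ] 1.078176106786672 75.33621978759766 23.48894691467285
round [ 0.6062 -0.2303] [ 0.6059 -0.2304] 2.3230637675463504 54.99312973022461 51.35821533203125
side bench [ 0.4337 -0.1923] [ 0.4335 -0.1918] 1.8358339187425006 117.00216674804688 46.12738800048828
slip list index out of range
side round [ 0.5954 -0.2181] [ 0.5975 -0.2198] 2.256052376091395 92.89736938476562 51.361732482910156
case front edge [[0.6563 0.0859]
 [0.4284 0.1358]]
```

```bash
cat >> h.py <<'E'
from station import arm
YC=-0.216; CX=np.array([np.cos(YC),np.sin(YC)]); CY=np.array([-CX[1],CX[0]]); CC=np.array([.557,.1773])
def quat(a,pos):
    """tool down, closing along yaw a; half turn chosen for least joint-7 angle"""
    best=None
    for k in(0,np.pi):
        y=np.array([np.cos(a+k),np.sin(a+k),0]);z=np.array([0,0,-1.]);
        q=Ro.from_matrix(np.c_[np.cross(y,z),y,z]).as_quat();j=arm.ik(pos,q)
        if j is not None and (best is None or abs(j[6])<best[0]): best=(abs(j[6]),q)
    return best[1]
def pick(xy,a,L,pre):
    p=lambda z:[xy[0],xy[1],z]
    arm.move_gripper(pre)
    q=quat(a,p(.19)); arm.movep(p(.16),q)
    arm.line_to(p(.047+L),.12); arm.move_gripper(0,30)
    print("opening mm",arm.read_opening()*85,"ff",arm.read_finger_force())
    arm.line_to(p(.20),.2)
def place(xy,a,L,rel):
    """guarded descent; on early contact try small xy offsets (case frame)"""
    p=lambda z,o=(0,0):[*(xy+o[0]*CX+o[1]*CY),z]
    q=quat(a,p(.19)); arm.movep(p(.17),q)
    zs=.051+L; arm.line_to(p(zs+.015),.15); arm.pause(.1); f0=np.array(arm.read_ft_force())
    offs=[(0,0)]+[(.002*i,.002*j) for i,j in((1,0),(-1,0),(0,1),(0,-1),(1,1),(-1,1),(-1,-1),(1,-1))]
    for o in offs:
        arm.line_to(p(zs+.014,o),.05)
        for d in(.011,.009,.006,.003,.001,0):
            arm.line_to(p(zs+d,o),.05); f=np.array(arm.read_ft_force())-f0
            if f[2]>6: break
        print("off",o,"stopped at",d,"df",f)
        if d<=.003:
            arm.move_gripper(rel); arm.line_to(p(zs+.05,o),.2); return True
    return False
E
python3 - <<'E'
from h import *
pick([.4393,-.199],.263,.0605,.75)
print(arm.read_time(),arm.read_ft_force(),arm.read_tool_pos())
print(place(np.array([.481,.1942]),YC,.0605,.62),arm.read_time())
E
```

```text
opening mm 38.790485603566914 ff 31.406094431877136
3.9417 [-0.4767  1.1587 -3.534 ] [ 0.4384 -0.199   0.1992]
off (0, 0) stopped at 0 df [-0.8771 -0.7992  6.6463]
True 8.4
```

```bash
python3 - <<'E'
from h import *
from station import snapshot
pick([.5338,-.126],-.493,.062,.5)
print(place(np.array([.5495,.1793]),YC,.062,.40),arm.read_time())
pick([.606,-.2303],YC+np.pi/2,.058,.9)
print(place(np.array([.6195,.1638]),YC+np.pi/2,.058,.78),arm.read_time())
arm.line_to([.6,.0,.25],.3)
T=snapshot("top")
cv2.imwrite("pics/t1.png",cv2.resize(T[145:275,190:320],None,fx=4,fy=4,interpolation=cv2.INTER_CUBIC))
cv2.imwrite("pics/t1raw.png",T);print(arm.read_time())
E
```

```text
opening mm 23.143398815964805 ff 30.77361524105072
off (0, 0) stopped at 0 df [-1.1321  0.1627  7.1326]
True 15.5083
opening mm 54.016969335628325 ff 32.1297687292099
off (0, 0) stopped at 0 df [-1.3155 -1.7716  8.9652]
True 23.6917
24.5167
```

View pics/t1.png

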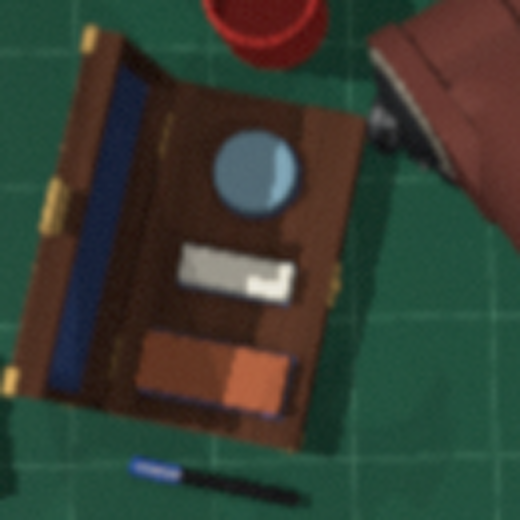

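All three stones look seated at (215,372), (237,275) and (257,173) in the crop, and each descent reached full depth. Lid next.

```bash
python3 - <<'E'
from h import *
from station import snapshot
arm.move_gripper(0)
H=CC+.068*CY
W=lambda y,z:[*(H+y*CY),z]           # y from hinge (case +y), z of TCP
arm.line_to([*arm.read_tool_pos()[:2],.30],.3)
q=quat(YC,W(.095,.30)); arm.movep(W(.095,.30),q); arm.line_to(W(.095,.225),.2)
arm.pause(.1); f0=np.array(arm.read_ft_force())
r=.118
for th in np.r_[np.linspace(1.75,.1,16),.0]:
    y=-r*np.cos(th)+.024*np.sin(th)+.011; z=.037+r*np.sin(th)+.024*np.cos(th)+.073
    arm.line_to(W(y,z),.12); f=np.array(arm.read_ft_force())-f0
    print(round(th,2),f,end=' ')
    if np.linalg.norm(f)>25: print("HIGH");break
else:
    for k in range(5):
        f=np.array(arm.read_ft_force())-f0
        if f[2]>12: break
        z-=.001; arm.line_to(W(y,z),.03)
    arm.pause(.2); print("final",np.array(arm.read_ft_force())-f0,arm.read_tool_pos())
    arm.line_to(W(y,z+.05),.15)
    arm.line_to(W(-.30,.25),.3)
print(arm.read_time())
for n in("top","side"): cv2.imwrite(f"pics/{n}2.png",snapshot(n))
T=cv2.imread("pics/top2.png")[145:275,190:320];S=cv2.imread("pics/side2.png")[170:300,190:340]
cv2.imwrite("pics/z2.png",np.hstack([cv2.resize(T,(370,370)),cv2.resize(S,(427,370),interpolation=cv2.INTER_CUBIC)]))
E
```

```text
1.75 [-0.5212 -0.7666 -1.2749] 1.64 [ 0.3061  0.5963 -0.7176] 1.53 [-0.463  -1.5265 -0.7395] 1.42 [ 0.8165  0.3645 -0.5072] 1.31 [ 0.2899 -1.8427  0.3772] 1.2 [-0.0978 -1.1755  0.3151] 1.09 [ 0.0563 -1.0049 -0.0822] 0.98 [-0.9994 -0.5183 -1.0723] 0.87 [ 0.7503 -0.5432 -0.2737] 0.76 [-0.6111 -0.4007  0.2888] 0.65 [-0.8354 -0.7156 -0.4778] 0.54 [ 0.0407 -1.3338 -1.3188] 0.43 [-0.5175 -1.354  -0.3915] 0.32 [-0.441  -0.6896  0.4573] 0.21 [ 0.0912 -0.61   -1.3124] 0.1 [-0.5701 -1.3763 -0.6288] 0.0 [-0.5775 -0.3803 -0.5775] final [-4.9834 -2.626  15.8306] [0.5487 0.1394 0.1336]
34.5583
```

View pics/z2.png

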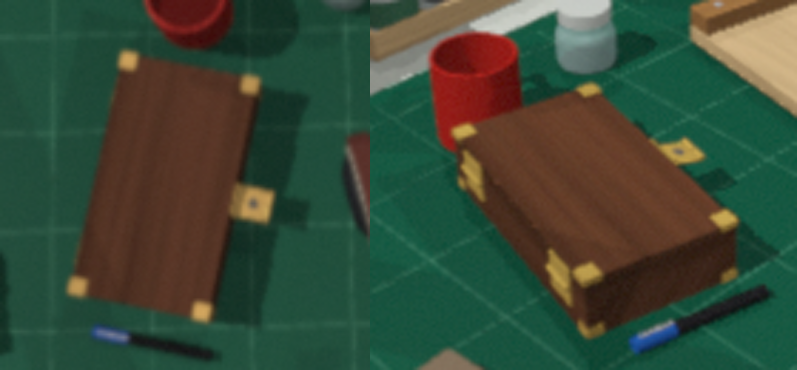

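The lid is flat shut, with the TCP stopping 1 mm from the predicted height. The brass clasp stands out at (255,203) in the crop. Now I'll fold it.

```bash
python3 - <<'E'
from h import *
from station import snapshot
H=CC+.068*CY
W=lambda y,t:[*(H+y*CY),t+.073]
y=-.162
q=quat(YC,W(y,.10)); arm.movep(W(y,.10),q); arm.pause(.1); f0=np.array(arm.read_ft_force())
for t in(.06,.045,.035,.027):
    arm.line_to(W(y,t),.06); f=np.array(arm.read_ft_force())-f0; print(t,f)
    if np.linalg.norm(f)>20: break
else:
  while y<-.148:
    y+=.0015; arm.line_to(W(y,.027),.05); f=np.array(arm.read_ft_force())-f0
    if -(f[:2]@CY)>9: break
  print("pressed at",y,f)
  arm.line_to(W(-.175,.027),.1); arm.line_to(W(-.175,.15),.2); arm.line_to(W(-.32,.2),.3)
print(arm.read_time())
for n in("top","side"): cv2.imwrite(f"pics/{n}3.png",snapshot(n))
T=cv2.imread("pics/top3.png")[125:285,150:350]
cv2.imwrite("pics/z3.png",cv2.resize(T,(750,600),interpolation=cv2.INTER_CUBIC))
E
```

```text
0.06 [-0.2324  0.7548  0.1852]
0.045 [-0.1806  0.6566  0.6299]
0.035 [-0.0177  0.1075  0.487 ]
0.027 [ 0.1195 -1.3038  0.9603]
pressed at -0.147 [-1.7797 -5.9228  3.51  ]
41.6083
```

View pics/z3.png

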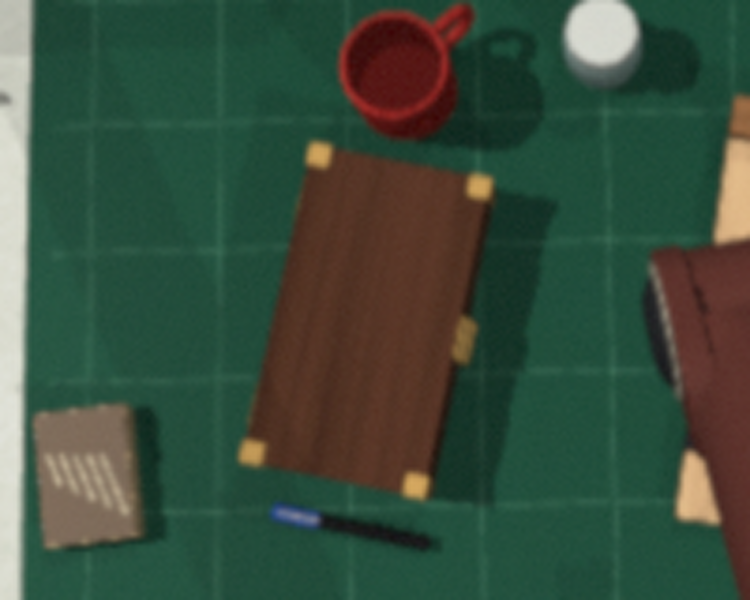

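The clasp now looks folded against the front at (463,340), but the press stopped on the travel limit at about 6 N. I'll press again to confirm hard contact.

```bash
python3 - <<'E'
from h import *
H=CC+.068*CY
W=lambda y,t:[*(H+y*CY),t+.073]
arm.line_to(W(-.175,.15),.3);arm.line_to(W(-.175,.029),.15);arm.line_to(W(-.156,.029),.1);arm.pause(.1);f0=np.array(arm.read_ft_force())
y=-.154
while y<-.138:
    arm.line_to(W(y,.029),.05); arm.pause(.1); f=-(np.array(arm.read_ft_force())-f0)[:2]@CY; print(round(y,4),round(f,2))
    if f>13: break
    y+=.001
arm.line_to(W(-.175,.029),.1); arm.line_to(W(-.175,.15),.2); arm.line_to(W(-.32,.2),.3)
print(arm.read_time())
E
```

```text
-0.154 0.41
-0.153 0.41
-0.152 0.32
-0.151 0.39
-0.15 2.83
-0.149 4.98
-0.148 6.8
-0.147 7.93
-0.146 10.08
-0.145 10.49
-0.144 12.0
-0.143 13.15
49.85
```

Contact begins 2 mm from where a flat clasp should be, then stiffens well beyond the pivot's 1 N, so it is flat against the case.

```bash
python3 -c "
from station import ticket
print(ticket.finish_job())"
```

```text
the job is handed in; nothing more can be done
None
```

I handed the job in at about 50 s of the 72 s allowed: the three stones are seated, the lid is shut and the clasp is folded flat, going by pictures and contact forces; no verdict came back.

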